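Pack a pair of stone balls on their rings

TASK

Pack the order in the dispatch tray on the bench: into each round recess put the pipe ring that goes down into it with little play, then set the large polished ball on the large recess's ring and the small polished ball on the small recess's ring, so that neither can roll. Leave the very wide ring and the two rough stones lying where they are.

Things in the scene. Friction and masses are not known exactly. Their poses are not given: they have to be found in the camera images.
- tray: low wooden dispatch tray, fixed, 200 mm long (along its y) by 106 mm (x), walls 23 mm high, a flat steel bail lying at each end, reaching 19 mm beyond the wall and at most 15 mm high; origin at the centre of its underside. It holds the two inserts side by side along its y, and turns up to 0.35 rad either way
- well_large: grey felt-board insert filling one half of the tray (which half varies), fixed, 90 x 92 mm and 9 mm thick, with the large round cut-out at its centre, 62 mm in diameter, edge chamfered by 3 mm (the large recess, 9 mm deep, with the pale tray floor showing). Origin at the centre of the recess floor, 13 mm above the bench; insert top 22 mm above the bench; axes as the tray's
- well_small: the like insert in the other half, with the small round recess at its centre, 46 mm in diameter, 9 mm deep, edge chamfered by 3 mm. Origin at the centre of the recess floor, 13 mm above the bench; the insert's top is 22 mm above the bench; the recess centres are 93 mm apart
- ring_large: grey pipe ring, 48 mm outside, 40 mm inside, 22 mm high, 0.035 kg, standing upright; origin at the centre of its underside
- ring_small: grey pipe ring, 36 mm outside, 29 mm inside, 22 mm high, 0.025 kg, standing upright; origin at the centre of its underside
- ring_wide: look-alike that stays: grey pipe ring, 76 mm outside, 67 mm inside, 25 mm high, too wide for either recess; origin at the centre of its underside
- ball_large_center (a point): centre of the large polished dark stone ball, 67 mm in diameter, 0.36 to 0.54 kg (33 mm above what it lies on; it lies still on the bench, on a tiny flat). Seated on the large ring its centre is about 49 mm above the ring's underside
- ball_small_center (a point): centre of the small polished dark stone ball, 50 mm in diameter, 0.15 to 0.23 kg (24 mm above what it lies on; it too has a tiny flat). Seated on the small ring its centre is about 42 mm above the ring's underside
- stone_a: look-alike that stays: rough, angular grey stone, about 51 x 53 mm and 49 mm high; origin at the centre of its underside
- stone_b: look-alike that stays: rough, angular grey stone, about 62 x 64 mm and 52 mm high; origin at the centre of its underside
Not all that is in view belongs to the job. What is shaped like the ring_large but orange or pink is not meant. Leave any blue look-alike of the part that bears ball_small_center alone.

How it is judged:
At the end, for the whole second after the job is handed in: Each ring stands level on the floor of its own recess (within 11 mm of the recess centre, at most 4 mm off its floor); each ball rests centred on its own ring (within 10 mm, at its seated height within 7 to 8 mm); both at rest; the wide ring and both rough stones are within 30 mm of where they lay (horizontal distance between ring_large and well_large below 0.011 m and z of ring_large in the frame of well_large below 0.004 m and angle between each of ring_large, ring_small's own z axis and vertical below 0.15 rad and horizontal distance between ball_large_center and ring_large below 0.01 m and z of ball_large_center in the frame of ring_large between 0.0415 and 0.0565 m and linear speed of each of ball_large, ring_large, ball_small, ring_small below 0.02 m/s and horizontal distance between ring_small and well_small below 0.011 m and z of ring_small in the frame of well_small below 0.004 m and horizontal distance between ball_small_center and ring_small below 0.01 m and z of ball_small_center in the frame of ring_small between 0.0335 and 0.0485 m and distance of each of ring_wide, stone_a, stone_b from where it was at the start of the episode below 0.03 m); the robot touches nothing.
It fails at once if the wide ring or a rough stone is shifted by more than 30 mm (distance of any of ring_wide, stone_a, stone_b from where it was at the start of the episode above 0.03 m).
It also fails if it takes over 112 s, if anything falls off the work surface, if the arm or the gripper's body presses on something with over 40 N, if the wrist force passes 120 N, or if a joint passes its speed limit or range.

ROBOT

A 6-joint arm with a two-finger parallel gripper is mounted at the origin on a cart in front of the work surface, level with it; the furniture and walls round the work are solid. World frame = base frame: x ahead of the robot, y to its left, z up, the work surface at z = 0. Lengths are in m, angles in rad, forces in N, time in s.
With the tool pointing down it reaches from about 0.35 to 0.775 m from the base axis. Payload 5.5 kg.
Tool frame: the origin (TCP) lies midway between the tips of the shut fingers; the grasp point (between the pads) lies 19 mm behind it (env.hold_point_z is the distance from the TCP to the grasp point, in m); z points along the fingers, y is the line along which they close (so a half turn about z gives the same grasp; the last joint's range is limited). The gripper opens to 85 mm and grips with 20 to 120 N. Pads are 22 mm wide; open, the fingers measure 114 mm over their backs; the gripper's body (76 mm by 85 mm) begins 54 mm behind the grasp point. The pads swing forward as they close: fully open they stand 13 mm farther back than shut.
Start: joints at [-1.27, 0.313, 0.046, 1.304, 0, 1.431], TCP at [0.245, -0.52, 0.231] pointing down, gripper open.
Joint ranges: [-2.76, 2.76], [-0.86, 1.69], [-1.03, 1.26], [-2.2, 2.34], [-1.47, 1.5], [-3.14, 3.14]. Speed limits (rad/s): [2.57, 2.57, 3.14, 3.14, 3.14, 3.14].

INTERFACE

Orientations are given as a unit quaternion [w, x, y, z].
In Python, from workcell import env, read_camera gives the robot as it stands. The module is installed in compiled form; this text tells all that it offers.
- The arm moves only by the tool carry_out, never from a script. Its argument "moves" is a list of rows, each an object of numbers: "tx", "ty", "tz": the shift along the world's x, y, z in cm; "wx", "wy", "wz": the turn, a rotation vector about the world's x, y, z in rad; "claw": the closure, from -1 (fully open) to 1 (shut). A call has 1 to 8 rows; each row shifts and turns the commanded pose from where the row before left it; what a row does not reach is not made up. A row lasts 1/8 s, in which the tool goes at most 62.5 mm and 10.7 degrees, less where a joint would pass 70% of its speed; a pose out of reach is approached as far as the arm can. A call is refused whole if a number of a shift passes 6.25 or a number of a turn 0.188, either way. A call with a gripper value outside its range is refused whole. The fingers move at their own pace and stop on an object; "newtons" is the grip in N (left out, the last holds). Time passes only in rows, so rows that do not move let the fingers close. It gives the time, the measured TCP pose, the force, the opening and the grip force at its end, in the units of the state.
- env.get_state(): the state, without advancing time (a new reading comes with each control period).
- read_camera(name): name is "side" or "top"; returns a dict with "image" (420x560x3 uint8, blue, green, red), "z_map" (420x560 float32, m along the optical axis (not along the pixel's ray), 0 where there is no reading), "fx", "fy", "cx", "cy" (pixels), "camera_from_world" (4x4, takes a point from world to camera coordinates). Camera axes: x right, y down, z forward; pixel columns grow to the right and rows downward; lengths in m; the calibration is good to about 2 mm. A picture is of the moment at which its call begins.
- env.hand_in(): hands the job in; it is judged then, once.
The state is a dict: "clock": time; "joint_pos": joint angles; "qvel": joint speeds; "tau": joint torques, N m; "tcp_pos": TCP position; "orientation": TCP orientation; "wrist_force": force on the tool from outside, world axes, zero at the start; "ft_torque": the same for the moment, N m; "finger_gap": finger opening in m; "grip_force": force on a finger pad.
Only numpy, scipy, OpenCV 4.12 (cv2) and the standard library are available. Lean on these libraries where they do the work, as an engineer would, in place of code of your own. Each camera call takes 0.05 s, during which the arm holds its last target. There are 200 camera calls.

## Working session

There is one attempt and no reset: what is moved stays moved. The work goes in short steps, Python scripts to look and compute and a tool call to move; the robot and the scene stay as the last step left them, time stands still between calls to the robot, and variables do not carry over. Pictures are saved under pics/ and viewed, at most 14 in all, crops included, and the job is handed in when it is done.

Besides the shell and the picture viewer there is one more tool, called after "Request:" as name([rows], argument=value, ...), one row to a line, values as JSON. carry_out: Moves the arm, as the interface text tells. Its arguments: {"type":"object","properties":{"moves":{"type":"array","items":{"type":"object","properties":{"tx":{"type":"number"},"ty":{"type":"number"},"tz":{"type":"number"},"wx":{"type":"number"},"wy":{"type":"number"},"wz":{"type":"number"},"claw":{"type":"number"}}}},"newtons":{"type":"number"}},"required":["moves"]}

```bash
mkdir -p pics
cat > h.py <<'E'
import numpy as np, cv2
from workcell import env, read_camera
def pts(c):
    z=c["z_map"]; v,u=np.indices(z.shape)
    P=np.stack([(u-c["cx"])/c["fx"]*z,(v-c["cy"])/c["fy"]*z,z],-1)
    T=np.linalg.inv(c["camera_from_world"]); W=P@T[:3,:3].T+T[:3,3]; W[z==0]=np.nan
    return W
def ray(c,u,v,h):
    T=np.linalg.inv(c["camera_from_world"]); d=T[:3,:3]@np.array([(u-c["cx"])/c["fx"],(v-c["cy"])/c["fy"],1]); o=T[:3,3]
    return o+d*(h-o[2])/d[2]
E
python3 - <<'E'
from h import *
for n in("top","side"):
    c=read_camera(n); cv2.imwrite(f"pics/{n}0.png",c["image"]); np.savez(f"{n}0.npz",**c)
    print(n,c["fx"],c["cx"],c["cy"],np.linalg.inv(c["camera_from_world"]).round(3).tolist())
s=env.get_state(); print(s, env.hold_point_z)
E
```

```text
top 454.1658541774481 281.3975834715113 211.2166985850737 [[-0.016, -0.983, 0.185, 0.265], [-1.0, 0.012, -0.022, -0.001], [0.019, -0.185, -0.983, 1.29], [0.0, 0.0, 0.0, 1.0]]
side 480.1404583690405 284.8049241796745 200.08147704361437 [[-0.999, 0.023, -0.042, 0.564], [0.048, 0.517, -0.854, 0.985], [0.002, -0.855, -0.518, 0.646], [0.0, 0.0, 0.0, 1.0]]
{'clock': 0.1, 'joint_pos': array([-1.26960655e+00,  3.13928888e-01,  4.50952970e-02,  1.30362862e+00,
       -1.58775892e-05,  1.43122395e+00]), 'qvel': array([-0.00064104, -0.00255633,  0.00202388, -0.00011832,  0.00225573,
        0.0008961 ]), 'tau': array([ 2.27804652e-03, -4.81726956e+01,  2.99244207e+01,  1.27602121e-02,
       -1.22906367e-04, -3.02808061e-06]), 'tcp_pos': array([ 0.24517306, -0.51959453,  0.23049713]), 'orientation': array([-8.29583288e-04,  9.75813876e-01,  2.18601431e-01, -7.51486313e-05]), 'wrist_force': array([ 0.12505156,  0.40721609, -0.95143811]), 'ft_torque': array([-0.01222156, -0.00680415,  0.06450168]), 'grip_force': 0.0, 'finger_gap': 0.08522665131820722} 0.0187
```

View pics/top0.png

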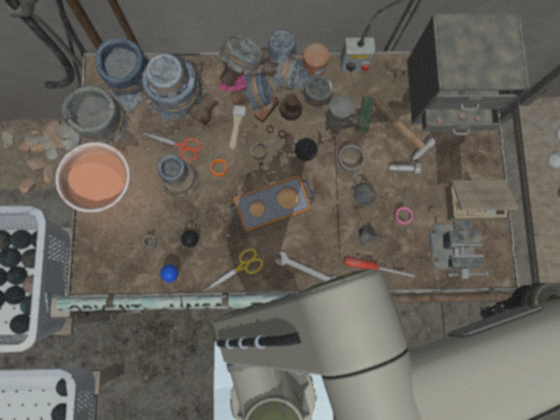

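View pics/side0.png

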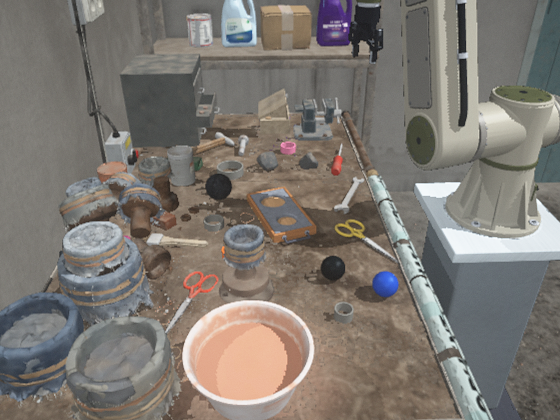

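Top view candidates:
- **Rings:** grey at (259,150) and (150,240), wide grey at (350,157), orange at (219,168) and pink at (404,215). The last two are decoys.
- **Balls:** large dark at (306,149), small dark at (190,238), blue at (170,273), which is a decoy.
- **Stones:** (363,192) and (367,234).
- **Tray recesses:** (287,197) large, (258,209) small.

My choice is ring_large=(259,150) and ring_small=(150,240). I'll measure the sizes and check them in one crop.

```bash
cat > m.py <<'E'
from h import *
c=dict(np.load("top0.npz")); W=pts(c); s=dict(np.load("side0.npz")); S=pts(s)
def reg(n,W,u,v,r,h0,h1):
    P=W[v-r:v+r+1,u-r:u+r+1].reshape(-1,3); P=P[(P[:,2]>h0)&(P[:,2]<h1)]
    (x,y),R=cv2.minEnclosingCircle(P[:,:2].astype(np.float32))
    A=np.c_[2*P[:,:2],np.ones(len(P))];q=np.linalg.lstsq(A,(P[:,:2]**2).sum(1),rcond=None)[0]
    print(n,len(P),"enc",np.round([x,y,R],4),"fit",q[:2].round(4),"rad",np.sqrt(q[2]+q[0]**2+q[1]**2).round(4),"z",np.percentile(P[:,2],[50,98]).round(4))
print("bench z",np.nanmedian(W[215:225,180:220,2]),np.nanmedian(S[215:222,320:335,2]))
reg("rL top",W,259,150,11,.014,.03); reg("rS top",W,150,240,10,.014,.03);reg("rW top",W,350,157,16,.017,.035)
reg("rL side",S,213,222,13,.016,.03); reg("rS side",S,343,312,14,.016,.03)
def ball(n,W,u,v,r,hmin):
    P=W[v-r:v+r+1,u-r:u+r+1].reshape(-1,3);P=P[P[:,2]>hmin]
    q=np.linalg.lstsq(np.c_[2*P,np.ones(len(P))],(P**2).sum(1),rcond=None)[0]
    print(n,len(P),q[:3].round(4),"R",np.sqrt(q[3]+(q[:3]**2).sum()).round(4),"top",P[:,2].max())
for n,w,u,v,r,h in(("BL top",W,306,149,12,.02),("BL side",S,219,186,14,.02),("BS top",W,190,238,10,.02),("BS side",S,333,267,13,.02),("blue",W,170,273,10,.02)): ball(n,w,u,v,r,h)
# tray from side & top points
for n,w,bb in(("top",W,(225,170,320,235)),("side",S,(235,180,325,248))):
    a=w[bb[1]:bb[3],bb[0]:bb[2]].reshape(-1,3); a=a[(a[:,2]>.0175)&(a[:,2]<.03)]
    (cx,cy),wh,an=cv2.minAreaRect((a[:,:2]*1000).astype(np.float32)); print("tray",n,cx,cy,wh,an)
for n,u,v in(("wL",287,197),("wS",258,209)):
    print(n,ray(c,u,v,.013).round(4))
    a=W[v-14:v+15,u-16:u+17].reshape(-1,3)
    f=a[(a[:,2]<.0165)&(a[:,2]>.009)]; print(len(f),f.mean(0).round(4))
big=cv2.resize(c["image"][130:260,130:380],None,fx=3.2,fy=3.2,interpolation=cv2.INTER_CUBIC)
cv2.imwrite("pics/crop0.png",big)
E
python3 m.py
```

```text
bench z 0.0020925189449544357 -0.0011587520223320658
rL top 84 enc [0.6854 0.0351 0.0244] fit [0.6843 0.0348] rad 0.0219 z [0.0208 0.0276]
rS top 64 enc [0.4235 0.342  0.0183] fit [0.4232 0.3416] rad 0.0162 z [0.0225 0.0266]
rW top 155 enc [ 0.6601 -0.2344  0.0384] fit [ 0.6592 -0.2344] rad 0.0354 z [0.0244 0.029 ]
rL side 111 enc [0.687  0.0376 0.0251] fit [0.6871 0.0367] rad 0.0219 z [0.0197 0.0222]
rS side 132 enc [0.4253 0.3423 0.0189] fit [0.4257 0.3431] rad 0.016 z [0.0199 0.0227]
BL top 441 [ 0.6818 -0.1015  0.036 ] R 0.0326 top 0.07206830754379556
BL side 520 [ 0.6853 -0.1301  0.0146] R 0.0621 top 0.0676527920851483
BS top 254 [0.4284 0.2286 0.0278] R 0.0229 top 0.05499088386851336
BS side 416 [0.4307 0.2292 0.0245] R 0.0236 top 0.050511872067627084
blue 263 [0.3338 0.2823 0.0271] R 0.0235 top 0.05273810523258837
tray top 564.9263305664062 13.21563720703125 (188.0680694580078, 218.21624755859375) 18.369157791137695
tray side 530.1881103515625 -2.4883880615234375 (107.19633483886719, 208.0658721923828) 19.02395248413086
wL [ 0.5466 -0.0457  0.013 ]
294 [ 0.5442 -0.0471  0.0132]
wS [0.5125 0.0379 0.013 ]
193 [0.5124 0.0407 0.0133]
```

View pics/crop0.png

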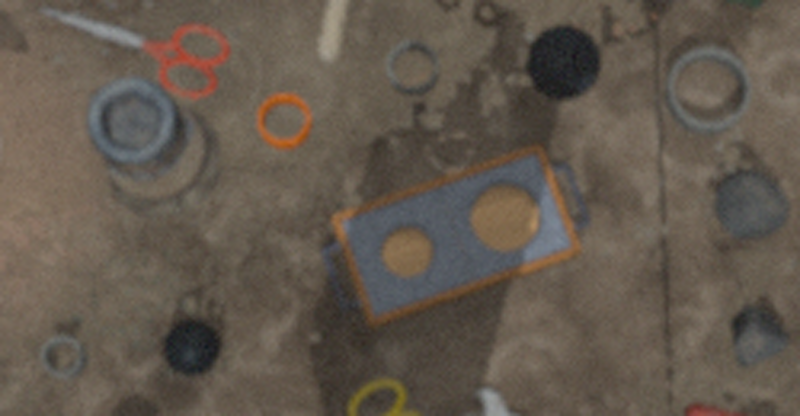

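The crop confirms the choice: grey rings at crop (412,67) and (63,356), the wide ring at (708,88), dark balls at (563,62) and (192,347). The sizes match. I'll move towards ring_large, turning the finger line to the tray's x axis.

Request:
carry_out([
  {"tx":3.2,"ty":4,"wz":0.105},
  {"tx":3.2,"ty":4,"wz":0.105},
  {"tx":3.2,"ty":4,"wz":0.105},
  {"tx":3.2,"ty":4,"wz":0.105},
  {"tx":3.2,"ty":4,"wz":0.105},
  {"tx":3.2,"ty":4,"wz":0.105},
  {"tx":3.2,"ty":4,"wz":0.105},
  {"tx":3.2,"ty":4,"wz":0.105},
], newtons=25)

```text
invalid input at $.moves[0]: expected keys tx, ty, tz, wx, wy, wz, claw
```

Request:
carry_out([
  {"tx":3.1,"ty":4,"wz":0.105},
  {"tx":3.1,"ty":4,"wz":0.105},
  {"tx":3.1,"ty":4,"wz":0.105},
  {"tx":3.1,"ty":4,"wz":0.105},
  {"tx":3.1,"ty":4,"wz":0.105},
  {"tx":3.0,"ty":3.6,"wz":0.1},
  {},
  {},
])

```text
invalid input at $.moves[0]: expected keys tx, ty, tz, wx, wy, wz, claw
```

Request:
carry_out([
  {"tx":3.2,"ty":4,"tz":0,"wx":0,"wy":0,"wz":0.105,"claw":-1},
  {"tx":3.2,"ty":4,"tz":0,"wx":0,"wy":0,"wz":0.105,"claw":-1},
  {"tx":3.2,"ty":4,"tz":0,"wx":0,"wy":0,"wz":0.105,"claw":-1},
  {"tx":3.2,"ty":4,"tz":0,"wx":0,"wy":0,"wz":0.105,"claw":-1},
  {"tx":3.2,"ty":4,"tz":0,"wx":0,"wy":0,"wz":0.105,"claw":-1},
  {"tx":3.2,"ty":4,"tz":0,"wx":0,"wy":0,"wz":0.105,"claw":-1},
  {"tx":3.2,"ty":4,"tz":0,"wx":0,"wy":0,"wz":0.105,"claw":-1},
  {"tx":3.2,"ty":4,"tz":0,"wx":0,"wy":0,"wz":0.105,"claw":-1},
], newtons=25)

```text
clock: 1.1
tcp_pos: [0.502, -0.1985, 0.231]
orientation: [-0.0, 0.801, 0.599, -0.0]
wrist_force: [1.3, -0.9, -0.9]
finger_gap: 0.0852
grip_force: 0.0
```

Request:
carry_out([
  {"tx":3.1,"ty":4,"tz":0,"wx":0,"wy":0,"wz":0.105,"claw":-1},
  {"tx":3.1,"ty":4,"tz":0,"wx":0,"wy":0,"wz":0.105,"claw":-1},
  {"tx":3.1,"ty":4,"tz":0,"wx":0,"wy":0,"wz":0.105,"claw":-1},
  {"tx":3.1,"ty":4,"tz":0,"wx":0,"wy":0,"wz":0.105,"claw":-1},
  {"tx":3.1,"ty":4,"tz":0,"wx":0,"wy":0,"wz":0.105,"claw":-1},
  {"tx":3.0,"ty":3.6,"tz":0,"wx":0,"wy":0,"wz":0.1,"claw":-1},
  {"tx":0,"ty":0,"tz":0,"wx":0,"wy":0,"wz":0,"claw":-1},
  {"tx":0,"ty":0,"tz":0,"wx":0,"wy":0,"wz":0,"claw":-1},
])

```text
clock: 2.1
tcp_pos: [0.6858, 0.0358, 0.2305]
orientation: [-0.001, 0.579, 0.815, -0.001]
wrist_force: [-0.4, 0.9, 0.7]
finger_gap: 0.0854
grip_force: 0.0
```

Request:
carry_out([
  {"tx":0,"ty":0,"tz":-5,"wx":0,"wy":0,"wz":0,"claw":-1},
  {"tx":0,"ty":0,"tz":-5,"wx":0,"wy":0,"wz":0,"claw":-1},
  {"tx":0,"ty":0,"tz":-4,"wx":0,"wy":0,"wz":0,"claw":-1},
  {"tx":0,"ty":0,"tz":-3,"wx":0,"wy":0,"wz":0,"claw":-1},
  {"tx":0,"ty":0,"tz":-2,"wx":0,"wy":0,"wz":0,"claw":-1},
  {"tx":0,"ty":0,"tz":-1.5,"wx":0,"wy":0,"wz":0,"claw":-1},
  {"tx":0,"ty":0,"tz":-1.2,"wx":0,"wy":0,"wz":0,"claw":-1},
  {"tx":0,"ty":0,"tz":-0.7,"wx":0,"wy":0,"wz":0,"claw":-1},
])

```text
clock: 3.1
tcp_pos: [0.6863, 0.0355, 0.0072]
orientation: [0.0, 0.58, 0.815, 0.0]
wrist_force: [-0.3, -0.0, -0.2]
finger_gap: 0.0857
grip_force: 0.0
```

Request:
carry_out([
  {"tx":0,"ty":0,"tz":0,"wx":0,"wy":0,"wz":0,"claw":-0.5},
  {"tx":0,"ty":0,"tz":0,"wx":0,"wy":0,"wz":0,"claw":-0.2},
  {"tx":0,"ty":0,"tz":0,"wx":0,"wy":0,"wz":0,"claw":0},
  {"tx":0,"ty":0,"tz":0,"wx":0,"wy":0,"wz":0,"claw":0.2},
  {"tx":0,"ty":0,"tz":0,"wx":0,"wy":0,"wz":0,"claw":0.5},
  {"tx":0,"ty":0,"tz":0,"wx":0,"wy":0,"wz":0,"claw":1},
  {"tx":0,"ty":0,"tz":0,"wx":0,"wy":0,"wz":0,"claw":1},
], newtons=25)

```text
clock: 3.98
tcp_pos: [0.6869, 0.036, 0.008]
orientation: [0.001, 0.579, 0.815, 0.0]
wrist_force: [0.0, 0.1, 6.4]
finger_gap: 0.046
grip_force: 29.1
```

Request:
carry_out([
  {"tx":0,"ty":0,"tz":0.5,"wx":0,"wy":0,"wz":0,"claw":1},
  {"tx":0,"ty":0,"tz":2,"wx":0,"wy":0,"wz":0,"claw":1},
  {"tx":0,"ty":0,"tz":5,"wx":0,"wy":0,"wz":0,"claw":1},
  {"tx":0,"ty":0,"tz":4,"wx":0,"wy":0,"wz":0,"claw":1},
  {"tx":0,"ty":0,"tz":0,"wx":0,"wy":0,"wz":0,"claw":1},
])

```text
clock: 4.6
tcp_pos: [0.6886, 0.0358, 0.1265]
orientation: [0.003, 0.579, 0.815, 0.002]
wrist_force: [-0.2, 0.4, -0.3]
finger_gap: 0.0461
grip_force: 28.5
```

Run:
```python
from h import *
c=read_camera("side"); np.savez("side1.npz",**c)
T=c["camera_from_world"]; p=T@np.array([.686,.036,.13,1]); u=int(c["fx"]*p[0]/p[2]+c["cx"]); v=int(c["fy"]*p[1]/p[2]+c["cy"]); print(u,v)
v0=max(0,v-70);u0=max(0,u-90)
cv2.imwrite("pics/s1.png",cv2.resize(c["image"][v0:v+70,u0:u+90],None,fx=4,fy=4,interpolation=cv2.INTER_CUBIC)[:600])
```

```text
209 179
```

View pics/s1.png

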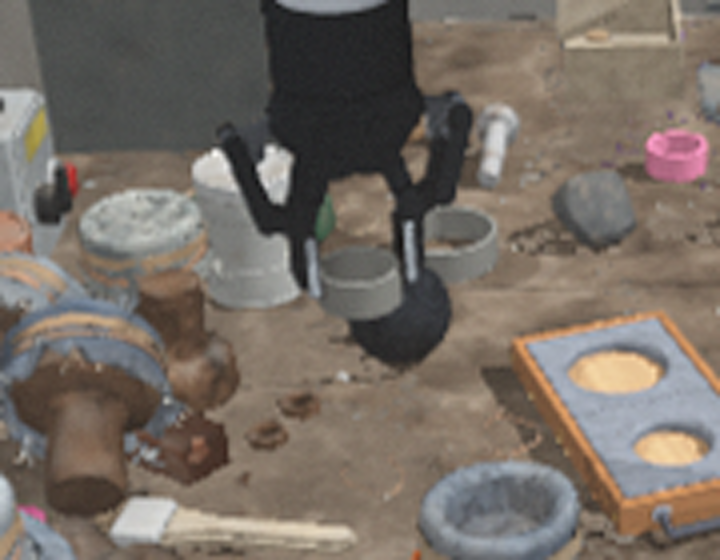

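The side view shows ring_large held level, its lower half below the fingertips (crop (360,285)). I'll carry it over the large recess.

Request:
carry_out([
  {"tx":-4,"ty":-2,"tz":0,"wx":0,"wy":0,"wz":0,"claw":1},
  {"tx":-4,"ty":-3,"tz":0,"wx":0,"wy":0,"wz":0,"claw":1},
  {"tx":-4,"ty":-2,"tz":-2,"wx":0,"wy":0,"wz":0,"claw":1},
  {"tx":-2.1,"ty":-1.3,"tz":-2,"wx":0,"wy":0,"wz":0,"claw":1},
  {"tx":0,"ty":0,"tz":-2,"wx":0,"wy":0,"wz":0,"claw":1},
  {"tx":0,"ty":0,"tz":0,"wx":0,"wy":0,"wz":0,"claw":1},
  {"tx":0,"ty":0,"tz":0,"wx":0,"wy":0,"wz":0,"claw":1},
])

```text
clock: 5.52
tcp_pos: [0.5452, -0.0469, 0.062]
orientation: [-0.0, 0.579, 0.815, -0.0]
wrist_force: [0.2, -0.4, -0.7]
finger_gap: 0.046
grip_force: 28.5
```

Run:
```python
from h import *
c=read_camera("side"); t=read_camera("top")
s=env.get_state();print(s["tcp_pos"])
def crop(c,P,n,r):
    p=c["camera_from_world"]@np.array([*P,1]); u=int(c["fx"]*p[0]/p[2]+c["cx"]); v=int(c["fy"]*p[1]/p[2]+c["cy"])
    return cv2.resize(c["image"][max(0,v-r):v+r,u-r:u+r],(400,400),interpolation=cv2.INTER_CUBIC)
cv2.imwrite("pics/s2.png",np.hstack([crop(c,(.545,-.047,.06),0,50),crop(t,(.545,-.047,.06),0,50)]))
```

```text
[ 0.54600838 -0.04700062  0.06276275]
```

View pics/s2.png

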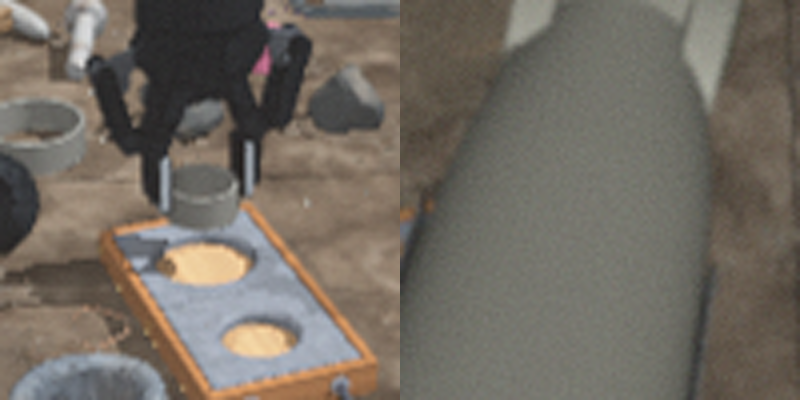

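The left panel (side) shows the ring above the large recess at (203,195). The top view is blocked by the arm. Lowering.

Request:
carry_out([
  {"tx":0,"ty":0,"tz":-1.5,"wx":0,"wy":0,"wz":0,"claw":1},
  {"tx":0,"ty":0,"tz":-1.0,"wx":0,"wy":0,"wz":0,"claw":1},
  {"tx":0,"ty":0,"tz":-0.7,"wx":0,"wy":0,"wz":0,"claw":1},
  {"tx":0,"ty":0,"tz":-0.5,"wx":0,"wy":0,"wz":0,"claw":1},
  {"tx":0,"ty":0,"tz":-0.3,"wx":0,"wy":0,"wz":0,"claw":1},
  {"tx":0,"ty":0,"tz":0,"wx":0,"wy":0,"wz":0,"claw":1},
])

```text
clock: 6.38
tcp_pos: [0.5453, -0.0471, 0.0222]
orientation: [-0.0, 0.579, 0.815, -0.0]
wrist_force: [-0.6, -0.4, 0.2]
finger_gap: 0.0457
grip_force: 28.5
```

Nothing touches yet. I'll release gently, rise, and head for ring_small.

Request:
carry_out([
  {"tx":0,"ty":0,"tz":0,"wx":0,"wy":0,"wz":0,"claw":-0.2},
  {"tx":0,"ty":0,"tz":0,"wx":0,"wy":0,"wz":0,"claw":-0.4},
  {"tx":0,"ty":0,"tz":0,"wx":0,"wy":0,"wz":0,"claw":-0.4},
  {"tx":0,"ty":0,"tz":0,"wx":0,"wy":0,"wz":0,"claw":-0.4},
  {"tx":0,"ty":0,"tz":1,"wx":0,"wy":0,"wz":0,"claw":-0.4},
  {"tx":0,"ty":0,"tz":3,"wx":0,"wy":0,"wz":0,"claw":-0.6},
  {"tx":0,"ty":0,"tz":5,"wx":0,"wy":0,"wz":0,"claw":-1},
  {"tx":0,"ty":0,"tz":5,"wx":0,"wy":0,"wz":0,"claw":-1},
])

```text
clock: 7.38
tcp_pos: [0.5451, -0.047, 0.1643]
orientation: [0.0, 0.579, 0.815, 0.0]
wrist_force: [0.6, -0.2, -0.3]
finger_gap: 0.0857
grip_force: 0.0
```

Request:
carry_out([
  {"tx":-1.7,"ty":5.4,"tz":0,"wx":0,"wy":0,"wz":0,"claw":-1},
  {"tx":-1.7,"ty":5.6,"tz":0,"wx":0,"wy":0,"wz":0,"claw":-1},
  {"tx":-1.7,"ty":5.6,"tz":0,"wx":0,"wy":0,"wz":0,"claw":-1},
  {"tx":-1.7,"ty":5.6,"tz":0,"wx":0,"wy":0,"wz":0,"claw":-1},
  {"tx":-1.7,"ty":5.6,"tz":0,"wx":0,"wy":0,"wz":0,"claw":-1},
  {"tx":-1.7,"ty":5.6,"tz":0,"wx":0,"wy":0,"wz":0,"claw":-1},
  {"tx":-1.8,"ty":5.5,"tz":0,"wx":0,"wy":0,"wz":0,"claw":-1},
  {"tx":0,"ty":0,"tz":0,"wx":0,"wy":0,"wz":0,"claw":-1},
])

```text
clock: 8.38
tcp_pos: [0.4237, 0.3453, 0.163]
orientation: [-0.0, 0.577, 0.817, 0.001]
wrist_force: [-1.0, -0.8, 0.4]
finger_gap: 0.0855
grip_force: 0.0
```

```bash
cat > look.py <<'E'
from h import *
import sys
def look(n):
    c=read_camera("side"); t=read_camera("top"); np.savez("side_l.npz",**c); np.savez("top_l.npz",**t)
    def crop(c,r):
        p=c["camera_from_world"]@np.array([.53,-.003,.03,1]); u=int(c["fx"]*p[0]/p[2]+c["cx"]); v=int(c["fy"]*p[1]/p[2]+c["cy"])
        return cv2.resize(c["image"][max(0,v-r):v+r,u-r:u+r],(400,400),interpolation=cv2.INTER_CUBIC)
    cv2.imwrite(f"pics/{n}.png",np.hstack([crop(c,50),crop(t,50)]))
look(sys.argv[1]); print(env.get_state()["tcp_pos"])
E
python3 look.py l1
```

```text
[0.42495911 0.34226107 0.16271122]
```

View pics/l1.png

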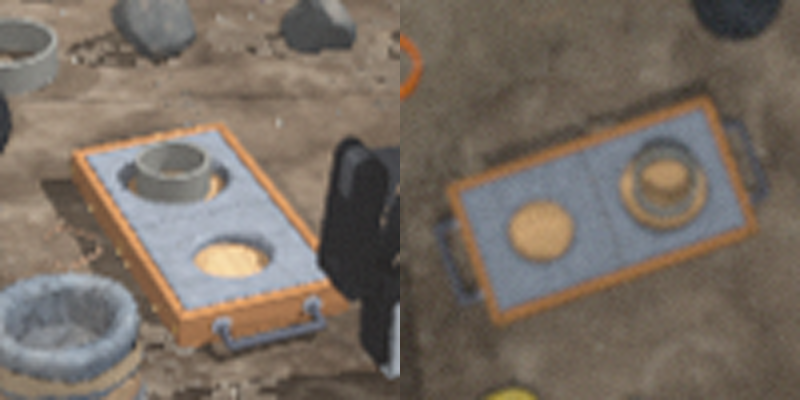

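ring_large stands in its recess (left panel (175,172), right panel (664,183)). Descending on ring_small.

Request:
carry_out([
  {"tx":0,"ty":0,"tz":-5,"wx":0,"wy":0,"wz":0,"claw":-1},
  {"tx":0,"ty":0,"tz":-4,"wx":0,"wy":0,"wz":0,"claw":-1},
  {"tx":0,"ty":0,"tz":-3,"wx":0,"wy":0,"wz":0,"claw":-1},
  {"tx":0,"ty":0,"tz":-1.5,"wx":0,"wy":0,"wz":0,"claw":-1},
  {"tx":0,"ty":0,"tz":-1.2,"wx":0,"wy":0,"wz":0,"claw":-1},
  {"tx":0,"ty":0,"tz":-0.7,"wx":0,"wy":0,"wz":0,"claw":-1},
  {"tx":0,"ty":0,"tz":0,"wx":0,"wy":0,"wz":0,"claw":-1},
])

```text
clock: 9.35
tcp_pos: [0.4255, 0.3419, 0.0085]
orientation: [0.0, 0.579, 0.815, 0.0]
wrist_force: [0.1, 0.1, 0.3]
finger_gap: 0.0853
grip_force: 0.0
```

Request:
carry_out([
  {"tx":0,"ty":0,"tz":0,"wx":0,"wy":0,"wz":0,"claw":-0.4},
  {"tx":0,"ty":0,"tz":0,"wx":0,"wy":0,"wz":0,"claw":0},
  {"tx":0,"ty":0,"tz":0,"wx":0,"wy":0,"wz":0,"claw":0.2},
  {"tx":0,"ty":0,"tz":0,"wx":0,"wy":0,"wz":0,"claw":0.4},
  {"tx":0,"ty":0,"tz":0,"wx":0,"wy":0,"wz":0,"claw":0.6},
  {"tx":0,"ty":0,"tz":0,"wx":0,"wy":0,"wz":0,"claw":1},
  {"tx":0,"ty":0,"tz":0,"wx":0,"wy":0,"wz":0,"claw":1},
  {"tx":0,"ty":0,"tz":0,"wx":0,"wy":0,"wz":0,"claw":1},
])

```text
clock: 10.35
tcp_pos: [0.4256, 0.3422, 0.0087]
orientation: [0.0, 0.579, 0.815, 0.0]
wrist_force: [-1.1, 1.4, 6.2]
finger_gap: 0.035
grip_force: 24.8
```

Request:
carry_out([
  {"tx":0,"ty":0,"tz":0.5,"wx":0,"wy":0,"wz":0,"claw":1},
  {"tx":0,"ty":0,"tz":3,"wx":0,"wy":0,"wz":0,"claw":1},
  {"tx":0,"ty":0,"tz":5,"wx":0,"wy":0,"wz":0,"claw":1},
  {"tx":1,"ty":-3,"tz":3,"wx":0,"wy":0,"wz":0,"claw":1},
  {"tx":1.5,"ty":-5,"tz":0,"wx":0,"wy":0,"wz":0,"claw":1},
  {"tx":1.5,"ty":-5,"tz":0,"wx":0,"wy":0,"wz":0,"claw":1},
  {"tx":1.5,"ty":-5,"tz":0,"wx":0,"wy":0,"wz":0,"claw":1},
  {"tx":1.5,"ty":-5,"tz":0,"wx":0,"wy":0,"wz":0,"claw":1},
])

```text
clock: 11.35
tcp_pos: [0.4954, 0.1102, 0.1232]
orientation: [-0.0, 0.579, 0.815, -0.0]
wrist_force: [0.4, -0.3, -0.5]
finger_gap: 0.035
grip_force: 25.1
```

Request:
carry_out([
  {"tx":1,"ty":-4,"tz":0,"wx":0,"wy":0,"wz":0,"claw":1},
  {"tx":0.9,"ty":-3.1,"tz":-2,"wx":0,"wy":0,"wz":0,"claw":1},
  {"tx":0,"ty":0,"tz":-2,"wx":0,"wy":0,"wz":0,"claw":1},
  {"tx":0,"ty":0,"tz":-1,"wx":0,"wy":0,"wz":0,"claw":1},
  {"tx":0,"ty":0,"tz":0,"wx":0,"wy":0,"wz":0,"claw":1},
  {"tx":0,"ty":0,"tz":0,"wx":0,"wy":0,"wz":0,"claw":1},
])

```text
clock: 12.1
tcp_pos: [0.5147, 0.0414, 0.0739]
orientation: [0.0, 0.579, 0.815, 0.0]
wrist_force: [-0.9, -0.9, -0.0]
finger_gap: 0.0351
grip_force: 25.1
```

```bash
python3 look.py l2
python3 - <<'E'
from h import *
# ring large in recess & recess centres from l1 style top view (previous) and now from side
c=dict(np.load("side_l.npz")); S=pts(c)
for n,cx,cy in(("L",.545,-.047),("S",.514,.041)):
    m=(np.hypot(S[...,0]-cx,S[...,1]-cy)<.034)
    P=S[m&(S[...,2]>.029)&(S[...,2]<.045)]
    if len(P)>10: print(n,len(P),cv2.minEnclosingCircle(P[:,:2].astype(np.float32)),P[:,2].max())
    # whole held ring bottom
    if n=="S": print(P[:,2].min())
E
```

```text
[0.51490239 0.04132321 0.07412891]
L 54 ((0.5460618734359741, -0.047863803803920746), 0.027005620300769806) 0.03664167113682093Traceback (most recent call last):
  File "<stdin>", line 9, in <module>
    return umr_minimum(a, axis, None, out, keepdims, initial, where)
ValueError: zero-size array to reduction operation minimum which has no identity
```

View pics/l2.png

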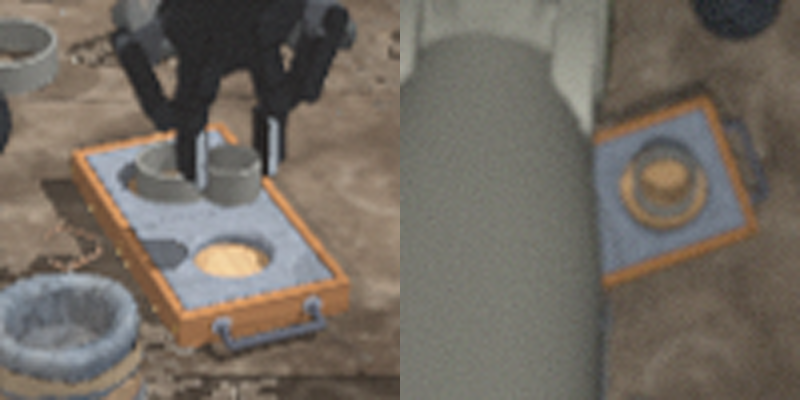

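ring_small is held above its recess (left panel (235,172)). Lowering it in.

Request:
carry_out([
  {"tx":0,"ty":0,"tz":-1.5,"wx":0,"wy":0,"wz":0,"claw":1},
  {"tx":0,"ty":0,"tz":-1.5,"wx":0,"wy":0,"wz":0,"claw":1},
  {"tx":0,"ty":0,"tz":-0.8,"wx":0,"wy":0,"wz":0,"claw":1},
  {"tx":0,"ty":0,"tz":-0.6,"wx":0,"wy":0,"wz":0,"claw":1},
  {"tx":0,"ty":0,"tz":-0.4,"wx":0,"wy":0,"wz":0,"claw":1},
  {"tx":0,"ty":0,"tz":-0.3,"wx":0,"wy":0,"wz":0,"claw":1},
  {"tx":0,"ty":0,"tz":0,"wx":0,"wy":0,"wz":0,"claw":1},
])

```text
clock: 13.08
tcp_pos: [0.5144, 0.0409, 0.0224]
orientation: [0.0, 0.579, 0.815, 0.0]
wrist_force: [-0.5, -0.4, -0.4]
finger_gap: 0.0352
grip_force: 25.1
```

Request:
carry_out([
  {"tx":0,"ty":0,"tz":0,"wx":0,"wy":0,"wz":0,"claw":0},
  {"tx":0,"ty":0,"tz":0,"wx":0,"wy":0,"wz":0,"claw":-0.2},
  {"tx":0,"ty":0,"tz":0,"wx":0,"wy":0,"wz":0,"claw":-0.2},
  {"tx":0,"ty":0,"tz":0,"wx":0,"wy":0,"wz":0,"claw":-0.2},
  {"tx":0,"ty":0,"tz":1,"wx":0,"wy":0,"wz":0,"claw":-0.2},
  {"tx":0,"ty":0,"tz":3,"wx":0,"wy":0,"wz":0,"claw":-0.4},
  {"tx":0,"ty":0,"tz":5,"wx":0,"wy":0,"wz":0,"claw":-1},
  {"tx":0,"ty":0,"tz":5,"wx":0,"wy":0,"wz":0,"claw":-1},
])

```text
clock: 14.08
tcp_pos: [0.514, 0.0409, 0.1643]
orientation: [-0.0, 0.579, 0.815, 0.0]
wrist_force: [1.1, -0.4, 0.1]
finger_gap: 0.0856
grip_force: 0.0
```

Request:
carry_out([
  {"tx":-2,"ty":5,"tz":0,"wx":0,"wy":0,"wz":0,"claw":-1},
  {"tx":-2,"ty":5,"tz":0,"wx":0,"wy":0,"wz":0,"claw":-1},
  {"tx":-2.5,"ty":5,"tz":0,"wx":0,"wy":0,"wz":0,"claw":-1},
  {"tx":-2,"ty":3.8,"tz":0,"wx":0,"wy":0,"wz":0,"claw":-1},
  {"tx":0,"ty":0,"tz":0,"wx":0,"wy":0,"wz":0,"claw":-1},
  {"tx":0,"ty":0,"tz":0,"wx":0,"wy":0,"wz":0,"claw":-1},
])

```text
clock: 14.82
tcp_pos: [0.4296, 0.2289, 0.1629]
orientation: [0.0, 0.579, 0.815, 0.0]
wrist_force: [0.3, -0.4, 0.1]
finger_gap: 0.0853
grip_force: 0.0
```

```bash
python3 look.py l3
python3 - <<'E'
from h import *
c=dict(np.load("side_l.npz")); S=pts(c); t=dict(np.load("top_l.npz")); W=pts(t)
for m_,X in(("side",S),("top",W)):
  for n,cx,cy in(("L",.545,-.047),("S",.514,.041)):
    P=X[(np.hypot(X[...,0]-cx,X[...,1]-cy)<.034)&(X[...,2]>.029)&(X[...,2]<.045)]
    if len(P)>10:
        q=np.linalg.lstsq(np.c_[2*P[:,:2],np.ones(len(P))],(P[:,:2]**2).sum(1),rcond=None)[0]
        print(m_,n,len(P),cv2.minEnclosingCircle(P[:,:2].astype(np.float32)),q[:2],np.percentile(P[:,2],[5,50,98]))
E
```

```text
[0.42995166 0.22817088 0.16258291]
side L 87 ((0.546769917011261, -0.048404447734355927), 0.02707744762301445) [ 0.54751277 -0.04695354] [0.02938416 0.03222905 0.03547887]
side S 84 ((0.5164659023284912, 0.04187876731157303), 0.01957959122955799) [0.51591138 0.04296077] [0.02918008 0.03242326 0.03589359]
top L 83 ((0.5448971390724182, -0.04772976413369179), 0.024234239012002945) [ 0.54445131 -0.04772495] [0.03039406 0.03458853 0.03941762]
top S 44 ((0.5120229721069336, 0.04961081221699715), 0.024813387542963028) [0.51340498 0.04345915] [0.03038626 0.03550076 0.04070993]
```

View pics/l3.png

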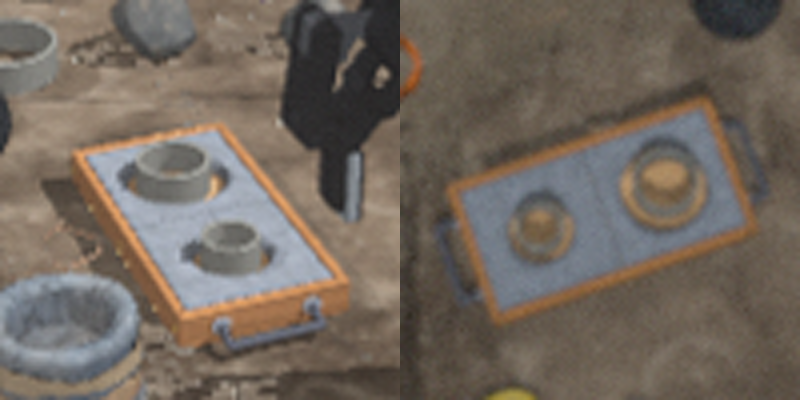

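Both rings stand in their recesses (left (230,247) and (175,172)). Picking the small ball.

Request:
carry_out([
  {"tx":0,"ty":0,"tz":-5,"wx":0,"wy":0,"wz":0,"claw":-1},
  {"tx":0,"ty":0,"tz":-4,"wx":0,"wy":0,"wz":0,"claw":-1},
  {"tx":0,"ty":0,"tz":-3,"wx":0,"wy":0,"wz":0,"claw":-1},
  {"tx":0,"ty":0,"tz":-1.8,"wx":0,"wy":0,"wz":0,"claw":-1},
  {"tx":0,"ty":0,"tz":-1.2,"wx":0,"wy":0,"wz":0,"claw":-1},
  {"tx":0,"ty":0,"tz":-0.8,"wx":0,"wy":0,"wz":0,"claw":-1},
  {"tx":0,"ty":0,"tz":0,"wx":0,"wy":0,"wz":0,"claw":-1},
])

```text
clock: 15.8
tcp_pos: [0.4294, 0.2286, 0.0042]
orientation: [-0.0, 0.58, 0.815, -0.0]
wrist_force: [0.7, -0.2, 0.3]
finger_gap: 0.0857
grip_force: 0.0
```

Request:
carry_out([
  {"tx":0,"ty":0,"tz":0,"wx":0,"wy":0,"wz":0,"claw":-0.4},
  {"tx":0,"ty":0,"tz":0,"wx":0,"wy":0,"wz":0,"claw":-0.2},
  {"tx":0,"ty":0,"tz":0,"wx":0,"wy":0,"wz":0,"claw":-0.1},
  {"tx":0,"ty":0,"tz":0,"wx":0,"wy":0,"wz":0,"claw":0},
  {"tx":0,"ty":0,"tz":0,"wx":0,"wy":0,"wz":0,"claw":0.2},
  {"tx":0,"ty":0,"tz":0,"wx":0,"wy":0,"wz":0,"claw":1},
  {"tx":0,"ty":0,"tz":0,"wx":0,"wy":0,"wz":0,"claw":1},
  {"tx":0,"ty":0,"tz":0,"wx":0,"wy":0,"wz":0,"claw":1},
], newtons=40)

```text
clock: 16.8
tcp_pos: [0.4298, 0.2292, 0.0053]
orientation: [0.0, 0.579, 0.815, 0.001]
wrist_force: [-1.2, -0.5, 6.2]
finger_gap: 0.0471
grip_force: 40.1
```

Request:
carry_out([
  {"tx":0,"ty":0,"tz":0.5,"wx":0,"wy":0,"wz":0,"claw":1},
  {"tx":0,"ty":0,"tz":2,"wx":0,"wy":0,"wz":0,"claw":1},
  {"tx":0,"ty":0,"tz":4,"wx":0,"wy":0,"wz":0,"claw":1},
  {"tx":0,"ty":0,"tz":5,"wx":0,"wy":0,"wz":0,"claw":1},
  {"tx":0,"ty":0,"tz":0,"wx":0,"wy":0,"wz":0,"claw":1},
])

```text
clock: 17.42
tcp_pos: [0.4322, 0.23, 0.1234]
orientation: [0.002, 0.579, 0.815, 0.003]
wrist_force: [0.9, 0.3, -2.8]
finger_gap: 0.0474
grip_force: 41.6
```

Request:
carry_out([
  {"tx":1.5,"ty":-3.5,"tz":0,"wx":0,"wy":0,"wz":0,"claw":1},
  {"tx":2,"ty":-4.5,"tz":0,"wx":0,"wy":0,"wz":0,"claw":1},
  {"tx":2,"ty":-4.5,"tz":0,"wx":0,"wy":0,"wz":0,"claw":1},
  {"tx":2,"ty":-4,"tz":0,"wx":0,"wy":0,"wz":0,"claw":1},
  {"tx":1,"ty":-2.2,"tz":0,"wx":0,"wy":0,"wz":0,"claw":1},
  {"tx":0,"ty":0,"tz":-2,"wx":0,"wy":0,"wz":0,"claw":1},
  {"tx":0,"ty":0,"tz":0,"wx":0,"wy":0,"wz":0,"claw":1},
  {"tx":0,"ty":0,"tz":0,"wx":0,"wy":0,"wz":0,"claw":1},
])

```text
clock: 18.42
tcp_pos: [0.5138, 0.0422, 0.099]
orientation: [-0.001, 0.579, 0.815, -0.0]
wrist_force: [0.9, -0.1, -0.0]
finger_gap: 0.047
grip_force: 41.6
```

```bash
python3 look.py l4
python3 - <<'E'
from h import *
c=dict(np.load("side_l.npz")); S=pts(c); t=env.get_state()["tcp_pos"]
P=S[(np.hypot(S[...,0]-t[0],S[...,1]-t[1])<.028)&(S[...,2]>t[2]-.012)&(S[...,2]<t[2]+.035)]
b=P[(P[:,1]>t[1]+.012)]
q=np.linalg.lstsq(np.c_[2*b,np.ones(len(b))],(b**2).sum(1),rcond=None)[0]
print(t,len(P),len(b),q[:3],np.sqrt(q[3]+(q[:3]**2).sum()))
E
```

```text
[0.51445531 0.0423156  0.0997545 ]
[0.51445531 0.0423156  0.0997545 ] 297 222 [0.51602687 0.04517616 0.11730334] 0.022051839537365597
```

View pics/l4.png

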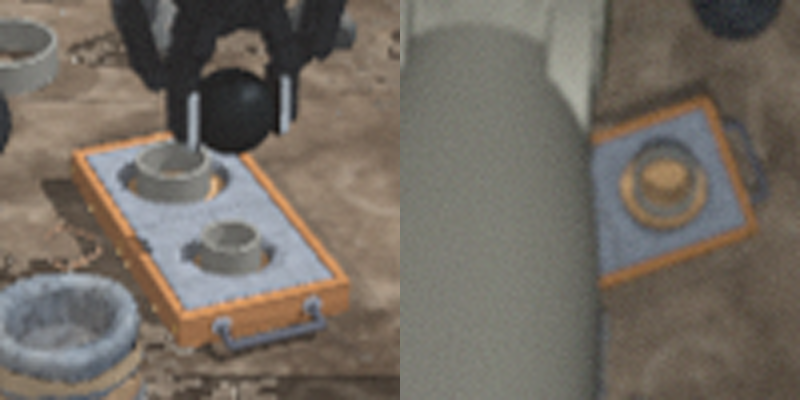

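The small ball is held above its ring (left (237,108)). Lowering to contact.

Request:
carry_out([
  {"tx":0,"ty":0,"tz":-2,"wx":0,"wy":0,"wz":0,"claw":1},
  {"tx":0,"ty":0,"tz":-2,"wx":0,"wy":0,"wz":0,"claw":1},
  {"tx":0,"ty":0,"tz":-1,"wx":0,"wy":0,"wz":0,"claw":1},
  {"tx":0,"ty":0,"tz":-0.7,"wx":0,"wy":0,"wz":0,"claw":1},
  {"tx":0,"ty":0,"tz":-0.4,"wx":0,"wy":0,"wz":0,"claw":1},
  {"tx":0,"ty":0,"tz":0,"wx":0,"wy":0,"wz":0,"claw":1},
])

```text
clock: 19.27
tcp_pos: [0.5145, 0.0419, 0.0385]
orientation: [0.0, 0.579, 0.815, 0.0]
wrist_force: [-0.8, 0.4, -1.1]
finger_gap: 0.0471
grip_force: 41.6
```

Request:
carry_out([
  {"tx":0,"ty":0,"tz":-0.1,"wx":0,"wy":0,"wz":0,"claw":1},
  {"tx":0,"ty":0,"tz":0,"wx":0,"wy":0,"wz":0,"claw":1},
])

```text
clock: 19.52
tcp_pos: [0.5146, 0.0419, 0.0376]
orientation: [0.0, 0.579, 0.815, 0.0]
wrist_force: [-0.6, -0.0, -1.6]
finger_gap: 0.047
grip_force: 41.6
```

Request:
carry_out([
  {"tx":0,"ty":0,"tz":-0.1,"wx":0,"wy":0,"wz":0,"claw":1},
  {"tx":0,"ty":0,"tz":0,"wx":0,"wy":0,"wz":0,"claw":1},
])

```text
clock: 19.77
tcp_pos: [0.5143, 0.0419, 0.0363]
orientation: [0.0, 0.579, 0.815, 0.0]
wrist_force: [-0.1, -0.7, -1.6]
finger_gap: 0.0473
grip_force: 41.6
```

Request:
carry_out([
  {"tx":0,"ty":0,"tz":-0.1,"wx":0,"wy":0,"wz":0,"claw":1},
  {"tx":0,"ty":0,"tz":0,"wx":0,"wy":0,"wz":0,"claw":1},
])

```text
clock: 20.02
tcp_pos: [0.5145, 0.0419, 0.0355]
orientation: [0.0, 0.579, 0.815, 0.0]
wrist_force: [-0.5, -0.2, 1.0]
finger_gap: 0.0471
grip_force: 41.8
```

Contact. I'll open slowly and retreat.

Request:
carry_out([
  {"tx":0,"ty":0,"tz":0,"wx":0,"wy":0,"wz":0,"claw":-0.15},
  {"tx":0,"ty":0,"tz":0,"wx":0,"wy":0,"wz":0,"claw":-0.3},
  {"tx":0,"ty":0,"tz":0,"wx":0,"wy":0,"wz":0,"claw":-0.5},
  {"tx":0,"ty":0,"tz":0,"wx":0,"wy":0,"wz":0,"claw":-0.8},
  {"tx":0,"ty":0,"tz":0,"wx":0,"wy":0,"wz":0,"claw":-0.8},
  {"tx":0,"ty":0,"tz":1,"wx":0,"wy":0,"wz":0,"claw":-0.8},
  {"tx":0,"ty":0,"tz":4,"wx":0,"wy":0,"wz":0,"claw":-0.8},
  {"tx":0,"ty":0,"tz":5,"wx":0,"wy":0,"wz":0,"claw":-1},
])

```text
clock: 21.02
tcp_pos: [0.5134, 0.042, 0.1361]
orientation: [-0.001, 0.579, 0.815, -0.001]
wrist_force: [1.0, 0.3, -0.5]
finger_gap: 0.0853
grip_force: 0.0
```

Request:
carry_out([
  {"tx":0,"ty":0,"tz":4,"wx":0,"wy":0,"wz":0,"claw":-1},
  {"tx":4,"ty":-4,"tz":0,"wx":0,"wy":0,"wz":0,"claw":-1},
  {"tx":4,"ty":-4,"tz":0,"wx":0,"wy":0,"wz":0,"claw":-1},
  {"tx":4,"ty":-3,"tz":0,"wx":0,"wy":0,"wz":0,"claw":-1},
  {"tx":4.8,"ty":-3.2,"tz":0,"wx":0,"wy":0,"wz":0,"claw":-1},
  {"tx":0,"ty":0,"tz":0,"wx":0,"wy":0,"wz":0,"claw":-1},
])

```text
clock: 21.78
tcp_pos: [0.6847, -0.1029, 0.1731]
orientation: [-0.0, 0.58, 0.814, -0.0]
wrist_force: [-1.1, 0.2, 0.1]
finger_gap: 0.0855
grip_force: 0.0
```

```bash
python3 look.py l5
python3 - <<'E'
from h import *
c=dict(np.load("side_l.npz")); S=pts(c)
b=S[(np.hypot(S[...,0]-.515,S[...,1]-.0425)<.03)&(S[...,2]>.042)&(S[...,2]<.09)]
q=np.linalg.lstsq(np.c_[2*b,np.ones(len(b))],(b**2).sum(1),rcond=None)[0]
print(len(b),q[:3],np.sqrt(q[3]+(q[:3]**2).sum()))
# large ball, colour mask both views
for n,u0,v0 in(("side0",219,186),("top0",306,149)):
    c=dict(np.load(n+".npz")); g=c["image"].max(2); m=(g<55).astype(np.uint8)
    k,l,st,ce=cv2.connectedComponentsWithStats(m); i=l[v0,u0]; print(n,ce[i],st[i],ray(c,*ce[i],.0335))
E
```

```text
[ 0.68204706 -0.10035942  0.17463685]
339 [0.51578985 0.04267367 0.05433042] 0.02328509839505726
side0 [218.30604288 186.40740741] [206 174  26  26 513] [ 0.68337103 -0.10058756  0.0335    ]
top0 [305.36  149.184] [295 138  22  23 375] [ 0.68301708 -0.10066452  0.0335    ]
```

View pics/l5.png

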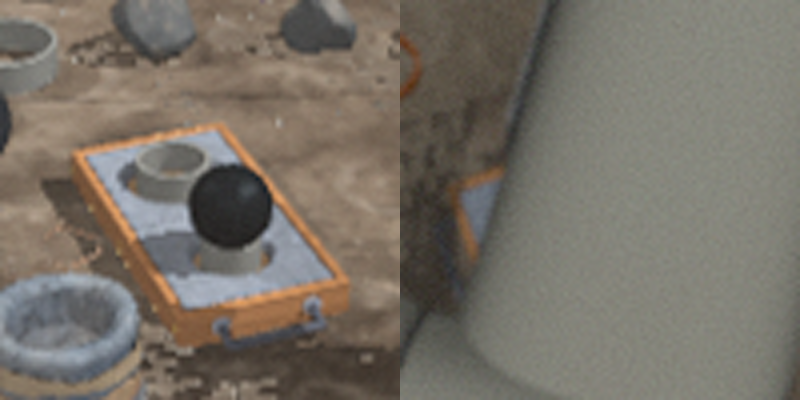

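The small ball sits on its ring (left (230,207)). Now the large ball at (0.683, -0.1006).

Request:
carry_out([
  {"tx":0,"ty":0,"tz":-4,"wx":0,"wy":0,"wz":0,"claw":-1},
  {"tx":0,"ty":0,"tz":-4,"wx":0,"wy":0,"wz":0,"claw":-1},
  {"tx":0,"ty":0,"tz":0,"wx":0,"wy":0,"wz":0,"claw":-1},
  {"tx":0,"ty":0,"tz":0,"wx":0,"wy":0,"wz":0,"claw":-1},
])

```text
clock: 22.38
tcp_pos: [0.6826, -0.0995, 0.0977]
orientation: [0.001, 0.579, 0.815, 0.0]
wrist_force: [-0.1, -0.0, 0.2]
finger_gap: 0.0856
grip_force: 0.0
```

Request:
carry_out([
  {"tx":0,"ty":-0.1,"tz":-1,"wx":0,"wy":0,"wz":0,"claw":-1},
  {"tx":0,"ty":0,"tz":-2,"wx":0,"wy":0,"wz":0,"claw":-1},
  {"tx":0,"ty":0,"tz":-2,"wx":0,"wy":0,"wz":0,"claw":-1},
  {"tx":0,"ty":0,"tz":-1.5,"wx":0,"wy":0,"wz":0,"claw":-1},
  {"tx":0,"ty":0,"tz":-1.2,"wx":0,"wy":0,"wz":0,"claw":-1},
  {"tx":0,"ty":0,"tz":-1,"wx":0,"wy":0,"wz":0,"claw":-1},
  {"tx":0,"ty":0,"tz":0,"wx":0,"wy":0,"wz":0,"claw":-1},
])

```text
clock: 23.25
tcp_pos: [0.6818, -0.1009, 0.0075]
orientation: [-0.001, 0.579, 0.815, -0.0]
wrist_force: [0.5, 0.7, -0.5]
finger_gap: 0.0852
grip_force: 0.0
```

Request:
carry_out([
  {"tx":0,"ty":0,"tz":0,"wx":0,"wy":0,"wz":0,"claw":-0.8},
  {"tx":0,"ty":0,"tz":0,"wx":0,"wy":0,"wz":0,"claw":-0.65},
  {"tx":0,"ty":0,"tz":0,"wx":0,"wy":0,"wz":0,"claw":-0.5},
  {"tx":0,"ty":0,"tz":0,"wx":0,"wy":0,"wz":0,"claw":-0.3},
  {"tx":0,"ty":0,"tz":0,"wx":0,"wy":0,"wz":0,"claw":0.2},
  {"tx":0,"ty":0,"tz":0,"wx":0,"wy":0,"wz":0,"claw":1},
  {"tx":0,"ty":0,"tz":0,"wx":0,"wy":0,"wz":0,"claw":1},
  {"tx":0,"ty":0,"tz":0,"wx":0,"wy":0,"wz":0,"claw":1},
], newtons=60)

```text
clock: 24.25
tcp_pos: [0.6831, -0.1013, 0.0096]
orientation: [0.001, 0.579, 0.815, 0.0]
wrist_force: [-0.1, -0.4, 4.9]
finger_gap: 0.0617
grip_force: 65.6
```

Request:
carry_out([
  {"tx":0,"ty":0,"tz":0.5,"wx":0,"wy":0,"wz":0,"claw":1},
  {"tx":0,"ty":0,"tz":1,"wx":0,"wy":0,"wz":0,"claw":1},
  {"tx":0,"ty":0,"tz":2.5,"wx":0,"wy":0,"wz":0,"claw":1},
  {"tx":0,"ty":0,"tz":4,"wx":0,"wy":0,"wz":0,"claw":1},
  {"tx":0,"ty":0,"tz":2,"wx":0,"wy":0,"wz":0,"claw":1},
  {"tx":0,"ty":0,"tz":0,"wx":0,"wy":0,"wz":0,"claw":1},
])

```text
clock: 25.0
tcp_pos: [0.6836, -0.1014, 0.1105]
orientation: [0.002, 0.579, 0.815, 0.001]
wrist_force: [0.2, -0.1, -4.6]
finger_gap: 0.0621
grip_force: 66.8
```

Request:
carry_out([
  {"tx":-2,"ty":0.8,"tz":0,"wx":0,"wy":0,"wz":0,"claw":1},
  {"tx":-4,"ty":1.5,"tz":0,"wx":0,"wy":0,"wz":0,"claw":1},
  {"tx":-4,"ty":1.5,"tz":0,"wx":0,"wy":0,"wz":0,"claw":1},
  {"tx":-3,"ty":1,"tz":0,"wx":0,"wy":0,"wz":0,"claw":1},
  {"tx":-0.7,"ty":0.5,"tz":0,"wx":0,"wy":0,"wz":0,"claw":1},
  {"tx":0,"ty":0,"tz":-1,"wx":0,"wy":0,"wz":0,"claw":1},
  {"tx":0,"ty":0,"tz":0,"wx":0,"wy":0,"wz":0,"claw":1},
  {"tx":0,"ty":0,"tz":0,"wx":0,"wy":0,"wz":0,"claw":1},
])

```text
clock: 26.0
tcp_pos: [0.546, -0.0485, 0.0978]
orientation: [-0.0, 0.579, 0.815, -0.0]
wrist_force: [0.6, 0.2, -3.8]
finger_gap: 0.0619
grip_force: 67.0
```

```bash
python3 look.py l6
python3 - <<'E'
from h import *
c=dict(np.load("side_l.npz")); S=pts(c); t=env.get_state()["tcp_pos"]
m=(np.hypot(S[...,0]-t[0],S[...,1]-t[1])<.036)&(S[...,2]>t[2]-.012)&(S[...,2]<t[2]+.045)&(S[...,1]>t[1]+.012)
b=S[m]
q=np.linalg.lstsq(np.c_[2*b,np.ones(len(b))],(b**2).sum(1),rcond=None)[0]
print(t,len(b),q[:3],np.sqrt(q[3]+(q[:3]**2).sum()))
E
```

```text
[ 0.54598403 -0.04843021  0.09815528]
[ 0.54598403 -0.04843021  0.09815528] 403 [ 0.54773907 -0.04720295  0.1205404 ] 0.03205638684533689
```

View pics/l6.png

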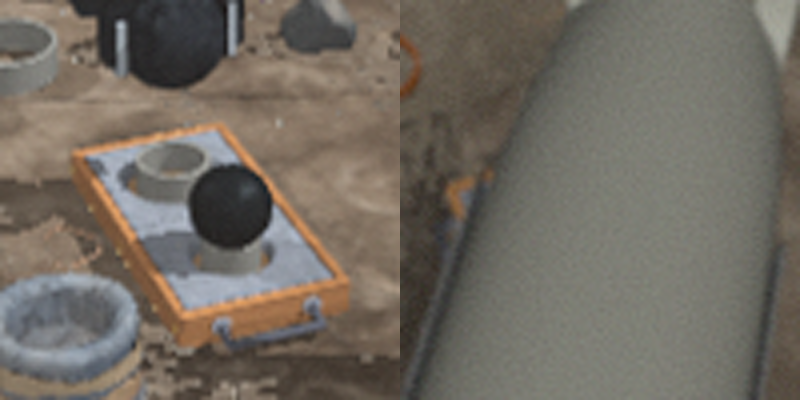

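The large ball is held above its ring (left (175,40)). Lowering.

Request:
carry_out([
  {"tx":0,"ty":0,"tz":-1.5,"wx":0,"wy":0,"wz":0,"claw":1},
  {"tx":0,"ty":0.05,"tz":-1.5,"wx":0,"wy":0,"wz":0,"claw":1},
  {"tx":0,"ty":0,"tz":-1.2,"wx":0,"wy":0,"wz":0,"claw":1},
  {"tx":0,"ty":0,"tz":-0.7,"wx":0,"wy":0,"wz":0,"claw":1},
  {"tx":0,"ty":0,"tz":-0.5,"wx":0,"wy":0,"wz":0,"claw":1},
  {"tx":0,"ty":0,"tz":-0.2,"wx":0,"wy":0,"wz":0,"claw":1},
  {"tx":0,"ty":0,"tz":0,"wx":0,"wy":0,"wz":0,"claw":1},
])

```text
clock: 26.98
tcp_pos: [0.5455, -0.0476, 0.0425]
orientation: [0.0, 0.579, 0.815, 0.0]
wrist_force: [0.3, 0.5, -3.9]
finger_gap: 0.0619
grip_force: 67.0
```

Request:
carry_out([
  {"tx":0,"ty":0,"tz":-0.1,"wx":0,"wy":0,"wz":0,"claw":1},
  {"tx":0,"ty":0,"tz":0,"wx":0,"wy":0,"wz":0,"claw":1},
])

```text
clock: 27.22
tcp_pos: [0.5455, -0.0476, 0.0415]
orientation: [0.0, 0.579, 0.815, 0.0]
wrist_force: [-0.3, 0.4, -2.8]
finger_gap: 0.0614
grip_force: 67.0
```

Request:
carry_out([
  {"tx":0,"ty":0,"tz":-0.15,"wx":0,"wy":0,"wz":0,"claw":1},
  {"tx":0,"ty":0,"tz":0,"wx":0,"wy":0,"wz":0,"claw":1},
])

```text
clock: 27.48
tcp_pos: [0.5453, -0.0476, 0.0397]
orientation: [-0.0, 0.579, 0.815, -0.0]
wrist_force: [0.1, 0.8, -4.6]
finger_gap: 0.0623
grip_force: 67.0
```

Request:
carry_out([
  {"tx":0,"ty":0,"tz":-0.1,"wx":0,"wy":0,"wz":0,"claw":1},
  {"tx":0,"ty":0,"tz":0,"wx":0,"wy":0,"wz":0,"claw":1},
])

```text
clock: 27.72
tcp_pos: [0.5452, -0.0476, 0.0387]
orientation: [-0.0, 0.579, 0.815, -0.0]
wrist_force: [-0.3, 0.3, -4.1]
finger_gap: 0.0619
grip_force: 67.0
```

Request:
carry_out([
  {"tx":0,"ty":0,"tz":-0.1,"wx":0,"wy":0,"wz":0,"claw":1},
  {"tx":0,"ty":0,"tz":0,"wx":0,"wy":0,"wz":0,"claw":1},
])

```text
clock: 27.98
tcp_pos: [0.5454, -0.0476, 0.0379]
orientation: [0.0, 0.579, 0.815, 0.0]
wrist_force: [-0.2, 0.4, -2.9]
finger_gap: 0.062
grip_force: 67.1
```

Request:
carry_out([
  {"tx":0,"ty":0,"tz":-0.05,"wx":0,"wy":0,"wz":0,"claw":1},
  {"tx":0,"ty":0,"tz":0,"wx":0,"wy":0,"wz":0,"claw":1},
])

```text
clock: 28.22
tcp_pos: [0.5455, -0.0476, 0.0376]
orientation: [0.0, 0.579, 0.815, 0.0]
wrist_force: [-0.3, -0.2, -1.0]
finger_gap: 0.0623
grip_force: 67.3
```

Contact has begun. I'll open gently, rise, and back away.

Request:
carry_out([
  {"tx":0,"ty":0,"tz":-0.05,"wx":0,"wy":0,"wz":0,"claw":1},
  {"tx":0,"ty":0,"tz":0,"wx":0,"wy":0,"wz":0,"claw":-0.5},
  {"tx":0,"ty":0,"tz":0,"wx":0,"wy":0,"wz":0,"claw":-0.65},
  {"tx":0,"ty":0,"tz":0,"wx":0,"wy":0,"wz":0,"claw":-0.8},
  {"tx":0,"ty":0,"tz":0,"wx":0,"wy":0,"wz":0,"claw":-1},
  {"tx":0,"ty":0,"tz":0,"wx":0,"wy":0,"wz":0,"claw":-1},
  {"tx":0,"ty":0,"tz":0,"wx":0,"wy":0,"wz":0,"claw":-1},
  {"tx":0,"ty":0,"tz":1,"wx":0,"wy":0,"wz":0,"claw":-1},
])

```text
clock: 29.22
tcp_pos: [0.5446, -0.0474, 0.0465]
orientation: [-0.001, 0.579, 0.815, -0.0]
wrist_force: [0.2, -0.9, 0.4]
finger_gap: 0.0854
grip_force: 0.0
```

Request:
carry_out([
  {"tx":0,"ty":0,"tz":2,"wx":0,"wy":0,"wz":0,"claw":-1},
  {"tx":0,"ty":0,"tz":4,"wx":0,"wy":0,"wz":0,"claw":-1},
  {"tx":0,"ty":0,"tz":6,"wx":0,"wy":0,"wz":0,"claw":-1},
  {"tx":0,"ty":0,"tz":4,"wx":0,"wy":0,"wz":0,"claw":-1},
  {"tx":-2,"ty":-5,"tz":0,"wx":0,"wy":0,"wz":0,"claw":-1},
  {"tx":-2,"ty":-5,"tz":0,"wx":0,"wy":0,"wz":0,"claw":-1},
  {"tx":-2,"ty":-5,"tz":0,"wx":0,"wy":0,"wz":0,"claw":-1},
  {"tx":-2,"ty":-5,"tz":0,"wx":0,"wy":0,"wz":0,"claw":-1},
])

```text
clock: 30.22
tcp_pos: [0.4647, -0.2491, 0.2078]
orientation: [0.001, 0.579, 0.815, 0.0]
wrist_force: [1.0, -0.3, -0.3]
finger_gap: 0.0854
grip_force: 0.0
```

```bash
python3 look.py l7
python3 - <<'E'
from h import *
c=dict(np.load("side_l.npz")); S=pts(c)
for x,y,r,h in((.546,-.048,.036,.045),(.515,.0425,.03,.042)):
    b=S[(np.hypot(S[...,0]-x,S[...,1]-y)<r)&(S[...,2]>h)&(S[...,2]<.105)]
    q=np.linalg.lstsq(np.c_[2*b,np.ones(len(b))],(b**2).sum(1),rcond=None)[0]
    print(len(b),q[:3],np.sqrt(q[3]+(q[:3]**2).sum()),b[:,2].max())
E
```

```text
[ 0.46387086 -0.25199479  0.20758115]
553 [ 0.5470258  -0.04751726  0.06067077] 0.03297003883616465 0.0951672733083061
339 [0.51567371 0.04216082 0.05404868] 0.023713641216732684 0.08021558850482102
```

View pics/l7.png

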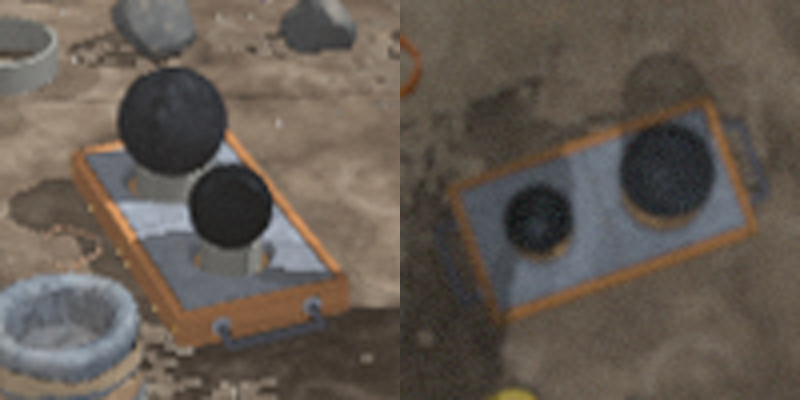

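Both balls sit on their rings (left (172,122) and (230,207)), at the expected heights of 61 mm and 54 mm. The arm is clear, so I'm handing in.

```bash
python3 -c "
from workcell import env
print(env.hand_in())"
```

```text
the job is handed in; nothing more can be done
None
```

The job is handed in: each ring stands in its own recess with its ball seated on it, the arm is clear of everything, and I never touched the wide ring or the two rough stones; `env.hand_in()` gave no verdict.

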